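Hang the hook-on basket in the wash pan

ROBOT

A 6-joint arm with a two-finger parallel gripper is mounted at the origin on the work surface. World frame = base frame: x ahead of the robot, y to its left, z up, the work surface at z = 0. Lengths are in m, angles in rad, forces in N, time in s.
With the tool pointing down it reaches from about 0.325 to 0.925 m from the base axis. Payload 3.1 kg.
Tool frame: the origin (TCP) lies on the mounting face of the last link; the fingertips stand 173 mm ahead of it and the grasp point (between the pads) lies 155 mm ahead of it (r.pinch_z is the distance from the TCP to the grasp point, in m); z points along the fingers, y is the line along which they close (so a half turn about z gives the same grasp; the last joint's range is limited). The gripper opens to 85 mm and grips with 20 to 120 N. Pads are 22 mm wide; open, the fingers measure 114 mm over their backs; the gripper's body (76 mm by 85 mm) begins 54 mm behind the grasp point. The pads swing forward as they close: fully open they stand 13 mm farther back than shut.
Start: joints at [-1.31, 0.217, 1.613, -0, 1.311, -0.112], TCP at [0.228, -0.582, 0.405] pointing down, gripper open.
Joint ranges: [-2.75, 2.75], [-0.78, 2.1], [0.31, 2.55], [-1.13, 4.27], [0.13, 2.63], [-2.58, 2.58]. Speed limits (rad/s): [2.79, 2.79, 3.14, 3.14, 3.14, 3.14].

INTERFACE

Orientations are given as a rotation vector (axis times angle).
In Python, from bench import telemetry, vision, order, r gives the robot as it stands. The module is installed in compiled form; this text tells all that it offers.
- The arm moves only by the tool drive_tool, never from a script. Its argument "increments" is one flat list of numbers, 5 for each row, row after row: the opening, from 0 (shut) to 1 (fully open), then the shift along the tool's x, y, z in units of 1000 mm (1.0 is 1000 mm), then the turn about the tool's z in units of 0.5 rad (1.0 is 0.5 rad). In form: [gripper, dx, dy, dz, yaw, gripper, dx, dy, dz, yaw, ...]. A call has exactly 5 rows; each row is the pose to reach, as a shift and turn from the pose commanded when the call began, along the tool's axes at that moment; what a row does not reach only later rows make up. A row lasts 1/8 s, in which the tool goes at most 62.5 mm and 10.7 degrees, less where a joint would pass 70% of its speed; a pose out of reach is approached as far as the arm can. A call with a number of a shift or a turn outside -1 to 1 is refused whole. A call with a gripper value outside its range is refused whole. The fingers move at their own pace and stop on an object; "squeeze" is the grip in N (left out, the last holds). Time passes only in rows, so rows that repeat a pose let the fingers close, or fill a call up. It gives the time, the measured TCP pose, the force, the opening and the grip force at its end, in the units of the state.
- telemetry.observe(): the state, without advancing time (a new reading comes with each control period).
- vision.camera(name): name is "scene" or "top" or "wrist"; returns a dict with "color" (420x560x3 uint8, red, green, blue), "depth" (420x560 float32, m along the optical axis (not along the pixel's ray), 0 where there is no reading), "mtx" (3x3 intrinsics, pixels), "k1" (the pictures are not rectified: a ray, as slopes to the right and down, at radius r is drawn at 1 + k1 r^2 times it, then the intrinsics apply), "extrinsics" (4x4, takes a point from world to camera coordinates). Camera axes: x right, y down, z forward; pixel columns grow to the right and rows downward; lengths in m; the calibration is good to about 2 mm. A picture is of the moment at which its call begins.
- order.finish_job(): hands the job in; it is judged then, once.
The state is a dict: "time": time; "joint_positions": joint angles; "joint_vel": joint speeds; "effort": joint torques, N m; "ee_pos": TCP position; "tcp_rot": TCP orientation; "force": force on the tool from outside, world axes, zero at the start; "torque": the same for the moment, N m; "width": finger opening in m; "grip_force": force on a finger pad.
Only numpy, scipy, OpenCV 4.12 (cv2) and the standard library are available. Lean on these libraries where they do the work, as an engineer would, in place of code of your own. Each camera call takes 0.05 s, during which the arm holds its last target. There are 200 camera calls.

TASK

Pick up the small steel basket that has a bent lip at the top of one side, and hook its lip over the rim of the round black wash pan so that the basket hangs inside the pan, anywhere along the rim. Lower it onto the rim in the gripper rather than dropping it, then let go; leave the plain steel tin without a lip where it stands.

Things in the scene. Friction and masses are not known exactly. Their poses are not given: they have to be found in the camera images.
- basket: Loose open slotted steel cup on the bench, upright, 0.2 kg: 60 (x) x 44 (y) x 80 mm, wall 3; grip the flat sides y = +-22. Origin: centre of underside, z up. On its -x side the back sheet (outer face x = -30, 40 wide) rises and bends out and down as a lip: underside of bend z = 95, top 99; slot under it x = -30 to -54, flaring to a mouth x = -30 to -65 at z = 74; outermost x = -69.
- basket_hook (a point): The point under the middle of the basket's bent lip, to be brought over the pan's wall: at x = -48, y = 0, z = 95 mm in the basket's frame.
- pan: Round black open wash pan, fixed to the bench: outside diameter 320 mm, height 120 mm, plain upright wall 4 mm thick, floor 5 mm. Origin: centre of its underside; z up. A flat brush up to 18 mm thick, about 140 mm long, lies in the middle of its floor, not needed; a hung basket clears it.
- tin: Loose plain open sheet-steel tin with the same slots, 60 x 44 x 80 mm, without any lip; not to be used. Origin: centre of its underside; z up.

How it is judged:
By the outcome, as a careful person would: the job done as asked, in the order asked, and still so for the second after the job is handed in, with the robot touching nothing.
It also fails if it takes over 48 s, if anything falls off the work surface, if the arm or the gripper's body presses on something with over 40 N, if the wrist force passes 120 N, or if a joint passes its speed limit or range.

## Working session

There is one attempt and no reset: what is moved stays moved. The work goes in short steps, Python scripts to look and compute and a tool call to move; the robot and the scene stay as the last step left them, time stands still between calls to the robot, and variables do not carry over. Pictures are saved under pics/ and viewed, at most 10 in all, crops included, and the job is handed in when it is done.

Besides the shell and the picture viewer there is one more tool, called after "Call:" as a command line: name --argument value ..., lists and objects as JSON in quotes. drive_tool: Moves the arm, as the interface text tells. Its arguments: {"type":"object","properties":{"increments":{"type":"array","items":{"type":"number","minimum":-1,"maximum":1}},"squeeze":{"type":"number"}},"required":["increments"]}

```bash
mkdir -p pics; cat > h.py <<'E'
import numpy as np, cv2
from scipy.spatial.transform import Rotation as R
def world(c):
    """per-pixel world points from depth"""
    d=c["depth"]; h,w=d.shape; v,u=np.mgrid[:h,:w]
    dist=np.array([c["k1"],0,0,0,0.])
    p=cv2.undistortPoints(np.stack([u.ravel(),v.ravel()],1).astype(np.float64)[:,None],np.array(c["mtx"],float),dist)[:,0]
    P=np.c_[p,np.ones(len(p))]*d.ravel()[:,None]
    E=np.array(c["extrinsics"]); W=(P-E[:3,3])@E[:3,:3]
    W[d.ravel()==0]=np.nan
    return W.reshape(h,w,3)
E
python3 - <<'E'
from bench import telemetry,vision,r
import cv2,numpy as np
from h import *
for n in ("scene","top"):
    c=vision.camera(n); cv2.imwrite(f"pics/{n}0.png",c["color"][:,:,::-1]); W=world(c); np.save(f"{n}0.npy",W)
    print(n,c["k1"],-np.array(c["extrinsics"])[:3,:3].T@np.array(c["extrinsics"])[:3,3],(c["depth"]==0).mean())
s=telemetry.observe(); print(s); print(R.from_rotvec(s["tcp_rot"]).as_matrix().round(3))
E
```

```text
scene 0.02498217964983354 [ 1.11144443 -0.24284623  0.76134352] 0.003966836734693877
top -0.10971075636430586 [0.41716985 0.05722    0.87917456] 0.003996598639455782
{'time': 0.1, 'joint_positions': array([-1.31022932e+00,  2.17699059e-01,  1.61481151e+00, -5.92527458e-06,
        1.31128333e+00, -1.12210795e-01]), 'joint_vel': array([ 0.00011104, -0.00044505, -0.00231433,  0.00010598, -0.00055323,
        0.00040462]), 'effort': array([-2.47031385e-04, -3.98074222e+01, -3.04968631e+01, -1.69749214e-04,
        4.23183606e-03,  3.15892532e-05]), 'ee_pos': array([ 0.22754599, -0.58171256,  0.40346604]), 'tcp_rot': array([-3.08502249e+00, -5.81769067e-01,  2.65034692e-04]), 'force': array([ 1.06434172,  0.38641931, -0.79934259]), 'torque': array([0.05443618, 0.06292698, 0.01383134]), 'grip_force': 0.0, 'width': 0.0853305648570231}
[[ 0.931  0.364 -0.001]
 [ 0.364 -0.931  0.002]
 [ 0.    -0.002 -1.   ]]
```

View pics/scene0.png

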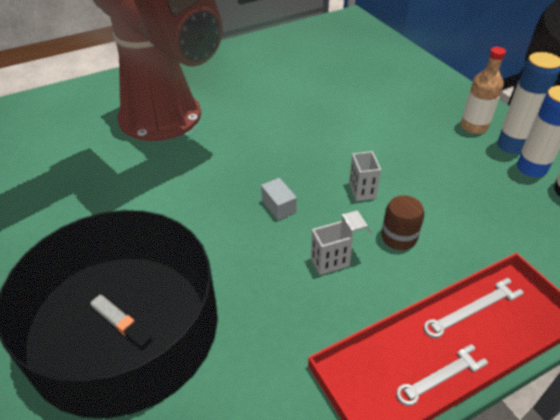

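View pics/top0.png

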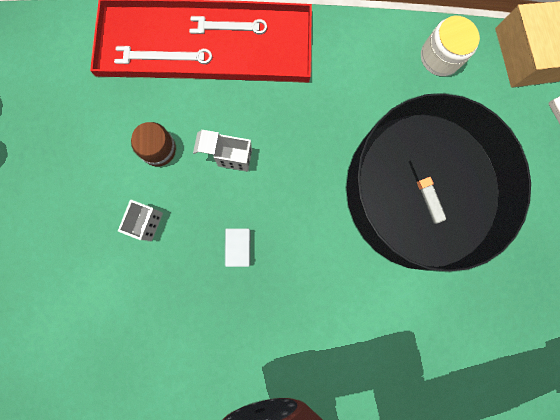

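The scene view shows the lipped basket at about (333,247), its lip at (355,222), the tin at (365,175) and the pan at (110,305). In the top view the basket is at (230,150) with its lip at (207,142), the tin is at (138,219), and the pan is centred near (440,182).

```bash
python3 - <<'E'
import numpy as np,cv2
from h import *
from scipy.optimize import least_squares
for n,boxes in (("top",dict(basket=(185,120,262,178),tin=(110,190,172,245),jar=(125,115,180,170),block=(215,220,260,275))),("scene",dict(basket=(300,205,372,280),tin=(345,145,385,205)))):
    W=np.load(n+"0.npy")
    for k,(a,b,c,d) in boxes.items():
        P=W[b:d,a:c].reshape(-1,3); P=P[np.isfinite(P).all(1)&(P[:,2]>0.012)]
        print(n,k,len(P),"zmax",np.percentile(P[:,2],[50,90,99]).round(3),P.min(0).round(3),P.max(0).round(3))
        if k in("basket","tin"):
            for lo,hi in((.07,.086),(.086,.11)):
                Q=P[(P[:,2]>lo)&(P[:,2]<hi)]
                if len(Q)>10:
                    rr=cv2.minAreaRect((Q[:,:2]*1000).astype(np.float32)); print("  ",lo,len(Q),Q.mean(0).round(4),rr, cv2.boxPoints(rr).round(0).tolist())
    P=W.reshape(-1,3); P=P[np.isfinite(P).all(1)]
    Q=P[(P[:,2]>.112)&(P[:,2]<.126)&(P[:,1]<-.05)&(P[:,1]>-.5)&(P[:,0]>.2)&(P[:,0]<.75)]
    f=least_squares(lambda p:np.hypot(Q[:,0]-p[0],Q[:,1]-p[1])-p[2],[.42,-.25,.158],loss="soft_l1",f_scale=.002)
    print(n,"pan",len(Q),f.x,np.median(abs(f.fun)),np.median(Q[:,2]))
E
```

```text
top basket 1274 zmax [0.079 0.1   0.102] [0.586 0.09  0.012] [0.642 0.194 0.104]
   0.07 298 [0.6133 0.1308 0.0789] ((615.39453125, 142.61410522460938), (99.83958435058594, 44.825138092041016), 81.87179565429688) [[586.0, 96.0], [631.0, 90.0], [645.0, 189.0], [600.0, 195.0]]
   0.086 463 [0.6186 0.1663 0.0984] ((619.2449951171875, 168.310546875), (37.55260467529297, 40.797019958496094), 81.6737060546875) [[596.0, 153.0], [637.0, 147.0], [642.0, 184.0], [602.0, 190.0]]
top tin 842 zmax [0.058 0.081 0.083] [0.444 0.259 0.012] [0.512 0.32  0.085]
   0.07 293 [0.4775 0.29   0.0786] ((478.3804626464844, 289.8183898925781), (44.78528594970703, 58.980369567871094), 70.37145233154297) [[443.0, 279.0], [499.0, 259.0], [514.0, 301.0], [458.0, 321.0]]
top jar 1475 zmax [0.084 0.087 0.088] [0.589 0.238 0.012] [0.659 0.311 0.089]
top block 952 zmax [0.045 0.047 0.048] [0.4   0.086 0.012] [0.47  0.133 0.049]
top pan 1841 [ 0.56099755 -0.25610132  0.1569712 ] 0.0011113225489483014 0.1197050002317361
scene basket 1988 zmax [0.064 0.1   0.103] [0.584 0.09  0.012] [0.641 0.189 0.104]
   0.07 468 [0.6124 0.1238 0.0776] ((614.7730712890625, 142.41970825195312), (98.82347106933594, 47.01188659667969), 80.92074584960938) [[584.0, 97.0], [630.0, 90.0], [646.0, 188.0], [599.0, 195.0]]
   0.086 380 [0.6184 0.1629 0.0989] ((617.100341796875, 166.9821014404297), (36.08769989013672, 43.655330657958984), 83.45548248291016) [[593.0, 152.0], [637.0, 147.0], [641.0, 182.0], [597.0, 187.0]]
scene tin 1174 zmax [0.057 0.08  0.083] [0.44  0.26  0.012] [0.514 0.32  0.086]
   0.07 333 [0.4787 0.2896 0.0777] ((477.0796813964844, 290.44146728515625), (45.395751953125, 63.612918853759766), 71.86714172363281) [[440.0, 279.0], [500.0, 259.0], [514.0, 302.0], [454.0, 322.0]]
scene pan 2900 [ 0.56110367 -0.25710923  0.15716977] 0.0009804296741544039 0.1196671002464815
```

Call:
drive_tool --increments '[1,0.046,-0.038,0,-0.2,1,0.092,-0.077,0,-0.4,1,0.138,-0.116,0,-0.6,1,0.184,-0.155,0,-0.8,1,0.23,-0.193,0,-1.0]' --squeeze 40

```text
time: 0.72
ee_pos: [0.372, -0.3166, 0.4043]
tcp_rot: [-2.845, -1.332, -0.0]
force: [1.2, 0.1, 0.5]
width: 0.0855
grip_force: 0.0
```

```bash
cat > go.py <<'E'
import sys,numpy as np
from h import *
from bench import telemetry
def to(x,y,z,ydeg):
    "tool-frame increments from here to TCP x,y,z with tool y at world angle ydeg"
    s=telemetry.observe(); M=R.from_rotvec(s["tcp_rot"]).as_matrix()
    d=M.T@(np.array([x,y,z])-s["ee_pos"]); a=np.degrees(np.arctan2(M[1,1],M[0,1]))
    print("t",round(s["time"],2),"pos",s["ee_pos"].round(4),"yang",a.round(2),"zax",M[:,2].round(3),"q",s["joint_positions"].round(2),"w",round(s["width"],4),"F",s["force"].round(1))
    print("inc",d.round(4),"yaw",round(-np.radians(ydeg-a)/0.5,3))
if __name__=="__main__": to(*map(float,sys.argv[1:]))
E
python3 go.py .612 .123 .36 -8.4
```

```text
t 0.72 pos [ 0.372  -0.3166  0.4043] yang -39.83 zax [-0.  0. -1.] q [-0.85 -0.08  1.93  0.    1.29 -0.15] w 0.0855 F [1.2 0.1 0.5]
inc [ 0.4913 -0.0972  0.0444] yaw -1.097
```

Call:
drive_tool --increments '[1,0.06,-0.012,0,-0.2,1,0.12,-0.024,0,-0.4,1,0.18,-0.036,0.01,-0.6,1,0.24,-0.048,0.02,-0.8,1,0.3,-0.06,0.03,-1.0]'

```text
time: 1.35
ee_pos: [0.5188, -0.0482, 0.3742]
tcp_rot: [2.426, 1.995, -0.0]
force: [1.0, 0.2, 0.6]
width: 0.0853
grip_force: 0.0
```

```bash
python3 go.py .612 .123 .36 -8.4
```

```text
t 1.35 pos [ 0.5188 -0.0482  0.3742] yang -11.15 zax [ 0. -0. -1.] q [-0.23  0.02  1.89 -0.    1.23 -0.03] w 0.0853 F [1.  0.2 0.6]
inc [0.186  0.0583 0.0142] yaw -0.096
```

Call:
drive_tool --increments '[1,0.05,0.015,0,-0.096,1,0.1,0.03,0.005,-0.096,1,0.15,0.046,0.01,-0.096,1,0.186,0.058,0.014,-0.096,1,0.186,0.058,0.014,-0.096]'

```text
time: 1.98
ee_pos: [0.6122, 0.1231, 0.3594]
tcp_rot: [-2.377, -2.052, 0.002]
force: [-0.3, -0.5, 0.5]
width: 0.0853
grip_force: 0.0
```

```bash
python3 go.py .612 .123 .212 -8.4; python3 - <<'E'
from bench import vision
from h import *
c=vision.camera("wrist"); W=world(c); cv2.imwrite("pics/w1.png",c["color"][:,:,::-1])
P=W.reshape(-1,3); P=P[np.isfinite(P).all(1)]
P=P[(abs(P[:,0]-.615)<.06)&(abs(P[:,1]-.14)<.075)]
for lo,hi in((.03,.11),(.065,.086),(.09,.108)):
    Q=P[(P[:,2]>lo)&(P[:,2]<hi)]
    rr=cv2.minAreaRect((Q[:,:2]*1000).astype(np.float32)); print(lo,len(Q),Q.mean(0).round(4),np.median(Q[:,2]),rr,cv2.boxPoints(rr).round(0).tolist())
E
```

```text
t 1.98 pos [0.6122 0.1231 0.3594] yang -8.4 zax [-0.002  0.    -1.   ] q [0.09 0.26 1.65 0.   1.23 0.23] w 0.0853 F [-0.3 -0.5  0.5]
inc [-1.000e-04  1.000e-04  1.474e-01] yaw 0.0
0.03 6636 [0.6149 0.1488 0.0846] 0.09229594051124757 ((614.0377807617188, 142.31520080566406), (98.7569351196289, 44.143924713134766), 81.65166473388672) [[585.0, 97.0], [629.0, 90.0], [643.0, 188.0], [599.0, 194.0]]
0.065 1953 [0.6127 0.1344 0.0781] 0.07967967860628401 ((614.0377807617188, 142.31520080566406), (98.7569351196289, 44.143924713134766), 81.65166473388672) [[585.0, 97.0], [629.0, 90.0], [643.0, 188.0], [599.0, 194.0]]
0.09 3457 [0.6177 0.1676 0.0985] 0.09906858673460173 ((617.6964721679688, 167.4352264404297), (34.33933639526367, 40.18653869628906), 81.75287628173828) [[595.0, 153.0], [635.0, 148.0], [640.0, 182.0], [600.0, 187.0]]
```

View pics/w1.png

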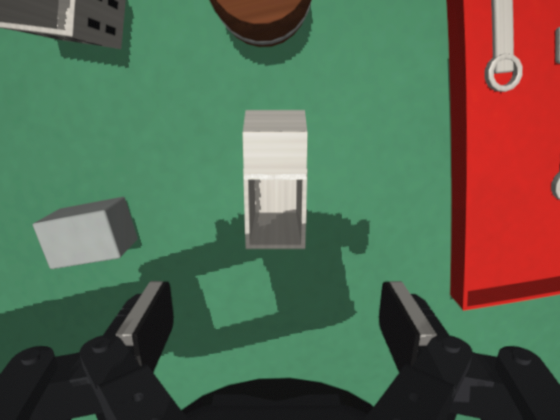

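The wrist view shows the basket square to the fingers, with its rim around (275,212) and its lip at (275,140). The tin, jar and tray are all well clear, so I'm descending.

Call:
drive_tool --increments '[1,0,-0.001,0.04,0,1,0,-0.001,0.08,0,1,0,-0.001,0.115,0,1,0,-0.001,0.135,0,1,0,-0.001,0.147,0]'

```text
time: 2.65
ee_pos: [0.6106, 0.1201, 0.2129]
tcp_rot: [-2.382, -2.047, 0.001]
force: [-0.5, -1.2, 1.4]
width: 0.0848
grip_force: 0.0
```

Call:
drive_tool --increments '[0.3,0,0,0,0,0.3,0,0,0,0,0.3,0,0,0,0,0.3,0,0,0,0,0.3,0,0,0,0]' --squeeze 40

```text
time: 3.28
ee_pos: [0.6116, 0.121, 0.2155]
tcp_rot: [2.38, 2.048, 0.003]
force: [-2.9, -1.0, 6.0]
width: 0.0438
grip_force: 44.9
```

```bash
python3 go.py .612 .123 .212 -8.4; python3 -c "
from bench import telemetry;print(telemetry.observe()['grip_force'])"
```

```text
t 3.27 pos [0.6116 0.121  0.2155] yang -8.59 zax [ 0.002  0.    -1.   ] q [ 0.08  0.43  1.73 -0.    0.98  0.23] w 0.0438 F [-2.9 -1.   6. ]
inc [0.002  0.0001 0.0035] yaw -0.007
44.87948298454285
```

Call:
drive_tool --increments '[0.3,0,0,-0.01,0,0.3,0,0,-0.04,0,0.3,0,0,-0.08,0,0.3,0,0,-0.125,0,0.3,0,0,-0.17,0]' --squeeze 60

```text
time: 3.9
ee_pos: [0.6103, 0.1209, 0.3843]
tcp_rot: [-2.381, -2.048, 0.002]
force: [0.2, -0.2, -2.9]
width: 0.0432
grip_force: 61.4
```

```bash
cat > meas.py <<'E'
from bench import vision,telemetry
from h import *
import sys
c=vision.camera("wrist"); W=world(c); cv2.imwrite(f"pics/{sys.argv[1]}.png",c["color"][:,:,::-1])
s=telemetry.observe(); M=R.from_rotvec(s["tcp_rot"]).as_matrix()
T=((W-s["ee_pos"])@M).reshape(-1,3)*1000  # in tool frame, mm
T=T[np.isfinite(T).all(1)]
B=T[(abs(T[:,1])<24)&(T[:,0]>-40)&(T[:,0]<85)&(T[:,2]>100)&(T[:,2]<240)]
Q=B[(B[:,0]>38)&(B[:,2]<150)]   # lip top
print("lip n",len(Q),"x",np.percentile(Q[:,0],[1,50,99]).round(1),"y",np.percentile(Q[:,1],[1,50,99]).round(1),"z",np.percentile(Q[:,2],[2,50,98]).round(1))
if len(Q)>50:
    Lz=np.linalg.lstsq(np.c_[Q[:,:2],np.ones(len(Q))],Q[:,2],rcond=None)[0]; print("plane",Lz.round(3))
    rr=cv2.minAreaRect(Q[:,:2].astype(np.float32)); print(rr)
E
python3 meas.py w2; python3 go.py .578 -.14 .385 -8.4
```

```text
lip n 20869 x [38.4 55.5 69.6] y [-23.   -3.5  16.1] z [123.6 125.4 148. ]
plane [6.5800e-01 1.9000e-02 9.3651e+01]
((54.03059387207031, -3.5031700134277344), (32.042667388916016, 40.756431579589844), 0.015392119064927101)
t 3.95 pos [0.6124 0.1212 0.3927] yang -8.58 zax [ 0.011  0.001 -1.   ] q [0.08 0.22 1.63 0.   1.28 0.23] w 0.0434 F [2.2 0.6 2.5]
inc [-0.2635  0.0049  0.0071] yaw -0.006
```

View pics/w2.png

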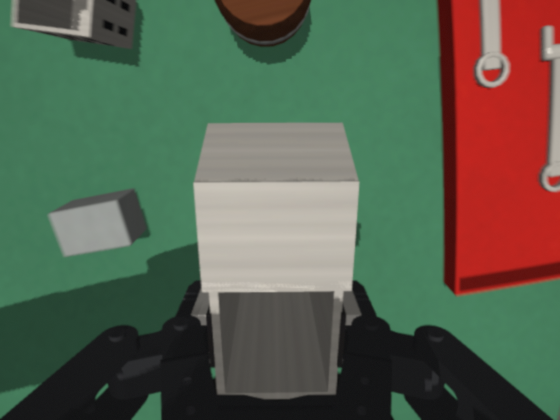

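The basket is held straight in the fingers, with its lip spanning about (200–355, 125–290). I'm carrying it over to the pan.

Call:
drive_tool --increments '[0.3,-0.02,0,0,0,0.3,-0.06,0.001,0,0,0.3,-0.11,0.002,0,0,0.3,-0.16,0.003,0,0,0.3,-0.2,0.004,0,0]'

```text
time: 4.58
ee_pos: [0.5831, -0.0799, 0.3806]
tcp_rot: [-2.38, -2.045, 0.006]
force: [1.1, 0.1, -2.3]
width: 0.044
grip_force: 61.6
```

Call:
drive_tool --increments '[0.3,-0.03,0,0,0,0.3,-0.05,0.001,0,0,0.3,-0.063,0.001,0,0,0.3,-0.063,0.001,0,0,0.3,-0.063,0.001,0,0]'

```text
time: 5.2
ee_pos: [0.5766, -0.1391, 0.3835]
tcp_rot: [-2.38, -2.049, -0.0]
force: [-0.6, -1.0, -1.8]
width: 0.0433
grip_force: 61.6
```

Call:
drive_tool --increments '[0.3,0,0,0,0,0.3,0,0,0,0,0.3,0,0,0,0,0.3,0,0,0,0,0.3,0,0,0,0]'

```text
time: 5.82
ee_pos: [0.5765, -0.1398, 0.3837]
tcp_rot: [-2.382, -2.049, -0.0]
force: [0.1, -0.2, -2.5]
width: 0.0434
grip_force: 61.6
```

```bash
sed -i 's/abs(T\[:,1\])<24/abs(T[:,1])<32/' meas.py; cat >> meas.py <<'E'
top=B[(B[:,0]>36)&(B[:,0]<50)&(B[:,2]<140)&(B[:,2]>115)]
print("top z",np.percentile(top[:,2],[5,50,95]).round(1),np.polyfit(top[:,0],top[:,2],1).round(3),np.polyfit(top[:,1],top[:,2],1).round(3))
# pan rim near
P=W.reshape(-1,3); P=P[np.isfinite(P).all(1)]; Q=P[(abs(P[:,2]-.12)<.006)&(abs(np.hypot(P[:,0]-.561,P[:,1]+.2565)-.158)<.012)]
r_=np.hypot(Q[:,0]-.561,Q[:,1]+.2565); print("rim n",len(Q),np.percentile(r_,[5,50,95]).round(4),np.median(Q[:,2]).round(4))
E
python3 meas.py w3; python3 go.py .578 -.14 .385 -8.4
```

```text
lip n 21423 x [38.4 56.1 70.7] y [-19.4   0.1  19.7] z [115.1 116.8 139.5]
plane [6.26e-01 8.00e-03 8.63e+01]
((54.560096740722656, 0.07753181457519531), (40.61948013305664, 33.11234664916992), 89.99195861816406)
top z [115.3 116.2 117.2] [4.00000e-03 1.16035e+02] [1.00000e-02 1.16221e+02]
rim n 3209 [0.1537 0.156  0.1586] 0.1198
t 5.88 pos [ 0.5765 -0.1398  0.3837] yang -8.59 zax [-0.  0. -1.] q [-0.36  0.17  1.71  0.    1.26 -0.21] w 0.0434 F [-0.6  0.2 -2.3]
inc [ 0.0001  0.0015 -0.0013] yaw -0.007
```

View pics/w3.png

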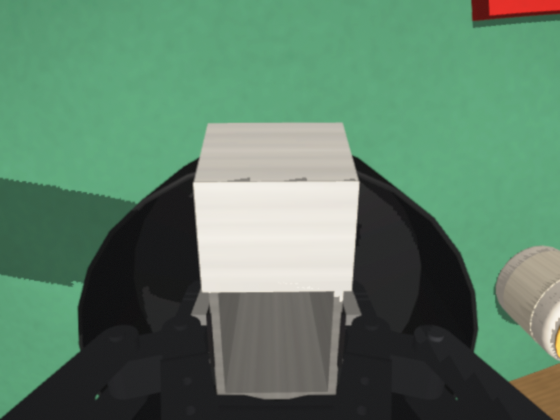

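The basket is level and centred in the fingers, and the lip covers the near rim from about (205,180) to (355,180). By the numbers the wall falls 39 mm out, in the middle of the slot. I'm lowering to just above the rim for a check.

Call:
drive_tool --increments '[0.3,0,0.001,0.03,0,0.3,0,0.001,0.06,0,0.3,0,0.001,0.09,0,0.3,0,0.001,0.105,0,0.3,0,0.001,0.115,0]'

```text
time: 6.5
ee_pos: [0.5776, -0.1401, 0.2682]
tcp_rot: [-2.382, -2.049, 0.0]
force: [1.2, 0.4, -2.2]
width: 0.0433
grip_force: 61.5
```

Call:
drive_tool --increments '[0.3,0,0,0,0,0.3,0,0,0,0,0.3,0,0,0,0,0.3,0,0,0,0,0.3,0,0,0,0]'

```text
time: 7.12
ee_pos: [0.5776, -0.14, 0.269]
tcp_rot: [2.381, 2.048, 0.0]
force: [-0.1, -0.3, -3.1]
width: 0.0435
grip_force: 61.5
```

```bash
python3 meas.py w4; python3 go.py .578 -.14 .240 -8.4; python3 - <<'E'
from bench import vision
from h import *
c=vision.camera("scene"); cv2.imwrite("pics/s4.png",cv2.resize(c["color"][130:340,60:340,::-1],None,fx=2.8,fy=2.8,interpolation=cv2.INTER_CUBIC)); W=world(c)
# rim ring top in scene/top near placing spot
for n in("scene","top"):
    if n=="top": W=world(vision.camera("top"))
    P=W.reshape(-1,3); P=P[np.isfinite(P).all(1)]
    a=np.degrees(np.arctan2(P[:,1]+.2565,P[:,0]-.561)); rr=np.hypot(P[:,1]+.2565,P[:,0]-.561)
    Q=rr[(abs(P[:,2]-.12)<.002)&(abs(a-82)<40)&(abs(a-82)>12)&(abs(rr-.158)<.01)]
    print(n,len(Q),np.percentile(Q,[5,50,95]) if len(Q) else "")
E
```

```text
lip n 21439 x [38.4 56.1 70.6] y [-19.4   0.2  19.8] z [115.  116.7 139.3]
plane [6.2500e-01 6.0000e-03 8.6332e+01]
((54.52486801147461, -4.262142181396484), (49.41279220581055, 33.041019439697266), 89.99052429199219)
top z [115.3 116.1 117. ] [4.00000e-03 1.15959e+02] [1.00000e-02 1.16133e+02]
rim n 6044 [0.154  0.1565 0.1584] 0.1199
t 7.17 pos [ 0.5775 -0.14    0.2689] yang -8.59 zax [ 0. -0. -1.] q [-0.36  0.3   1.78 -0.    1.05 -0.21] w 0.0432 F [ 0.2 -0.6 -2.5]
inc [0.0001 0.0004 0.0289] yaw -0.007
scene 103 [0.15453637 0.15677092 0.15899959]
top 130 [0.15516121 0.15720914 0.15916287]
```

View pics/s4.png

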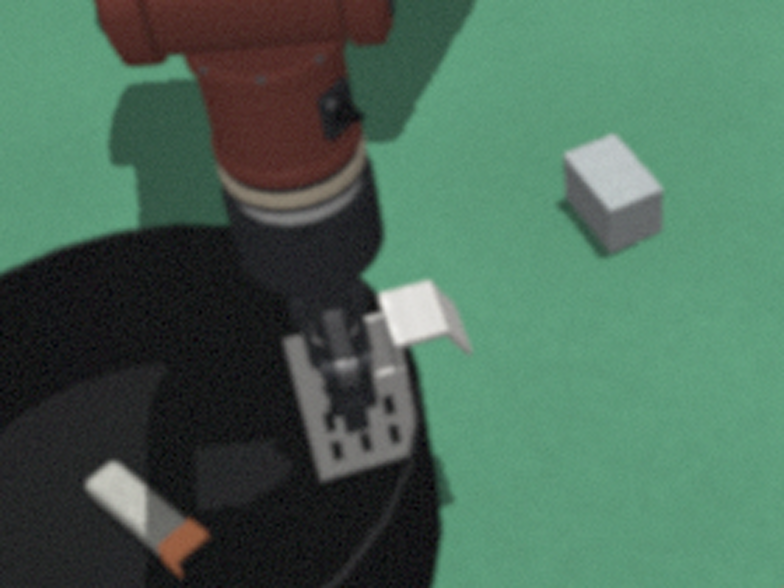

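The crop shows the basket body inside the wall (around (355,420)) and the lip outside the rim (around (430,315)). Now the final slow lowering.

Call:
drive_tool --increments '[0.3,0,0,0.007,0,0.3,0,0,0.014,0,0.3,0,0,0.02,0,0.3,0,0,0.024,0,0.3,0,0,0.027,0]'

```text
time: 7.9
ee_pos: [0.5774, -0.14, 0.2412]
tcp_rot: [-2.381, -2.048, 0.0]
force: [0.5, -0.3, -2.8]
width: 0.0434
grip_force: 61.5
```

Call:
drive_tool --increments '[0.3,0,0,0,0,0.3,0,0,0.001,0,0.3,0,0,0.001,0,0.3,0,0,0.002,0,0.3,0,0,0.002,0]'

```text
time: 8.52
ee_pos: [0.5777, -0.14, 0.2405]
tcp_rot: [2.381, 2.049, 0.001]
force: [-1.4, -0.1, 2.6]
width: 0.0435
grip_force: 62.0
```

Contact: the vertical force rose by about 5 N at the expected height. I'll ease the back sheet nearer the wall so the basket swings little on release, then re-seat it.

Call:
drive_tool --increments '[0.3,0,0,-0.002,0,0.3,0.002,0,-0.002,0,0.3,0.004,0,-0.002,0,0.3,0.004,0,-0.001,0,0.3,0.004,0,0,0]'

```text
time: 9.15
ee_pos: [0.5781, -0.1385, 0.241]
tcp_rot: [2.378, 2.046, -0.006]
force: [-4.0, -9.5, 4.7]
width: 0.0435
grip_force: 62.4
```

Call:
drive_tool --increments '[0.3,0,0,0,0,0.3,0,0,0,0,0.3,0,0,0,0,0.3,0,0,0,0,0.3,0,0,0,0]'

```text
time: 9.78
ee_pos: [0.5781, -0.1386, 0.2409]
tcp_rot: [2.378, 2.046, -0.006]
force: [-3.4, -8.2, 2.7]
width: 0.0433
grip_force: 62.3
```

The back sheet already touches the wall. I'm relieving the side load, then opening slowly.

Call:
drive_tool --increments '[0.3,-0.002,0,0,0,0.3,-0.003,0,0,0,0.3,-0.003,0,0,0,0.3,-0.003,0,0,0,0.3,-0.003,0,0,0]'

```text
time: 10.4
ee_pos: [0.578, -0.1393, 0.2405]
tcp_rot: [2.38, 2.048, -0.0]
force: [-2.4, -3.6, 5.2]
width: 0.0433
grip_force: 62.4
```

Call:
drive_tool --increments '[0.55,0,0,0,0,0.6,0,0,0,0,0.7,0,0,0,0,0.85,0,0,0,0,0.85,0,0,0,0]' --squeeze 20

```text
time: 11.02
ee_pos: [0.5776, -0.1389, 0.2396]
tcp_rot: [-2.381, -2.049, -0.0]
force: [-0.6, 0.0, -0.6]
width: 0.0729
grip_force: 0.0
```

```bash
python3 meas.py w5; python3 go.py .578 -.14 .240 -8.4
```

```text
lip n 22491 x [38.2 56.3 72. ] y [-18.1   1.8  22.7] z [114.2 115.8 138.3]
plane [5.6900e-01 2.8000e-02 8.8257e+01]
((53.85740661621094, -0.4570655822753906), (36.777793884277344, 46.66100311279297), 6.01121711730957)
top z [115.1 115.7 130.7] [ -0.54  140.309] [-7.30000e-02  1.17689e+02]
rim n 19745 [0.1506 0.1575 0.1684] 0.1237
t 11.07 pos [ 0.5777 -0.139   0.2397] yang -8.59 zax [-0.  0. -1.] q [-0.35  0.34  1.8   0.    1.   -0.2 ] w 0.0727 F [ 0.   0.1 -0.7]
inc [-0.001   0.0005 -0.0003] yaw -0.007
```

View pics/w5.png

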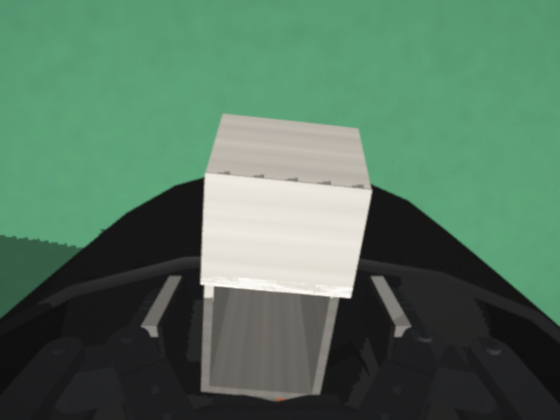

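The basket hangs by its lip, yawed a few degrees with the wall in the slot, and both pads (about (165,305) and (390,305)) are clear. I'm retreating straight up.

Call:
drive_tool --increments '[0.9,0,0,-0.01,0,0.9,0,0,-0.03,0,0.9,0,0,-0.06,0,0.9,0,0,-0.1,0,0.9,0,0,-0.14,0]'

```text
time: 11.7
ee_pos: [0.5776, -0.139, 0.3829]
tcp_rot: [2.38, 2.047, 0.002]
force: [0.1, -0.3, -0.3]
width: 0.0771
grip_force: 0.0
```

Call:
drive_tool --increments '[0.9,-0.02,0,-0.02,0,0.9,-0.06,0,-0.03,0,0.9,-0.11,0,-0.03,0,0.9,-0.15,0,-0.03,0,0.9,-0.15,0,-0.03,0]'

```text
time: 12.32
ee_pos: [0.5539, -0.2911, 0.4096]
tcp_rot: [2.386, 2.043, -0.002]
force: [-0.4, 0.3, 0.2]
width: 0.0767
grip_force: 0.0
```

```bash
python3 - <<'E'
from bench import vision
from h import *
a=vision.camera("scene")["color"][130:340,0:300,::-1]; c=vision.camera("wrist"); b=c["color"][:,:,::-1]
b=cv2.resize(b,(400,300)); a=cv2.resize(a,(400,280))
cv2.imwrite("pics/f.png",np.hstack([cv2.copyMakeBorder(a,0,20,0,0,cv2.BORDER_CONSTANT),b]))
W=world(c); P=W.reshape(-1,3); P=P[np.isfinite(P).all(1)]
Q=P[(P[:,2]>.119)&(P[:,2]<.135)&(abs(P[:,0]-.585)<.05)&(abs(P[:,1]+.1)<.06)]
print(len(Q),Q.mean(0).round(3),np.percentile(Q[:,2],[5,50,95]).round(4))
W=world(vision.camera("top")); P=W[190:245,110:172].reshape(-1,3); P=P[P[:,2]>.07]; print("tin",P.mean(0).round(4))
E
```

```text
<stdin>:8: RuntimeWarning: Mean of empty slice.
  ret = um.true_divide(
Traceback (most recent call last):
IndexError: index -1 is out of bounds for axis 0 with size 0
```

View pics/f.png

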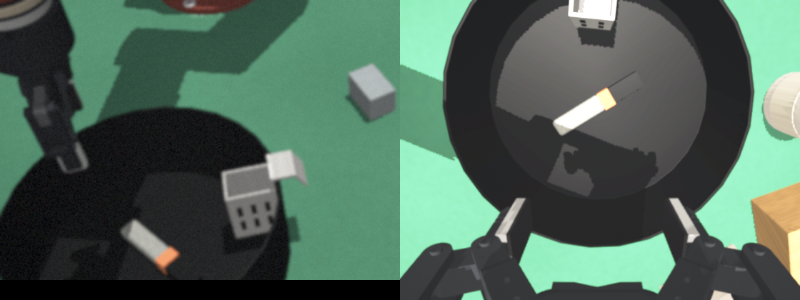

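The scene half shows the basket inside the pan at (250,205) with its lip over the rim at (287,165). I'll make one depth check on the lip and the tin before handing in.

```bash
python3 - <<'E'
from bench import vision
from h import *
for n in("top","scene"):
    c=vision.camera(n); W=world(c); P=W.reshape(-1,3); C=c["color"].reshape(-1,3).astype(int)
    m=np.isfinite(P).all(1)&(abs(P[:,0]-.585)<.05)&(abs(P[:,1]+.115)<.08)&(C.min(1)>110)&(np.ptp(C,axis=1)<40)
    Q=P[m]; L=Q[Q[:,2]>.112]; rr=np.hypot(L[:,0]-.561,L[:,1]+.2565)
    print(n,len(Q),"lip z",np.percentile(L[:,2],[5,50,95]).round(4),"r",np.percentile(rr,[2,50,98]).round(4))
    if n=="top": T=W[190:245,110:172].reshape(-1,3); T=T[T[:,2]>.07]; print("tin",T.mean(0).round(4))
E
```

```text
top 1483 lip z [0.1155 0.1244 0.1268] r [0.1499 0.1683 0.1858]
tin [0.4773 0.2895 0.0787]
scene 1765 lip z [0.1162 0.1256 0.1276] r [0.1498 0.1677 0.1858]
```

```bash
python3 -c "
from bench import order;print(order.finish_job())"
```

```text
the job is handed in; nothing more can be done
None
```

The basket hangs inside the pan with its lip hooked over the rim, lowered in the gripper and then released; the tin still stands where it was, and the job is handed in after about 12.5 s of the 48 s allowed.

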